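# Stand the bottle back up in its pouring cradle and flip the catch over

## Robot

A 7-joint arm with a two-finger parallel gripper is mounted at the origin on a cart in front of the work surface, level with it; the furniture and walls round the work are solid. World frame = base frame: x ahead of the robot, y to its left, z up, the work surface at z = 0. Lengths are in m, angles in rad, forces in N, time in s.
With the tool pointing down it reaches from about 0.425 to 0.875 m from the base axis. Payload 4.7 kg.
Tool frame: the origin (TCP) lies at the centre of the arm's flange, where the gripper is bolted on; the fingertips stand 173 mm ahead of it and the grasp point (between the pads) lies 155 mm ahead of it; x points along the fingers, z is the direction in which the jaws open and shut, and the axes are right-handed (so a half turn about x gives the same grasp; the last joint's range is limited). The gripper opens to 85 mm and grips with 20 to 120 N. Pads are 22 mm wide; open, the fingers measure 114 mm over their backs; the gripper's body (76 mm by 85 mm) begins 54 mm behind the grasp point. The pads swing forward as they close: fully open they stand 13 mm farther back than shut.
Start: joints at [-1.179, 0.321, -0.07, 1.45, 0.023, 1.371, -0.057], TCP at [0.24, 0.604, 0.405] pointing down, gripper open.
Joint ranges: [-2.86, 2.86], [-0.3, 2.09], [-1.38, 1.24], [0.06, 2.45], [-1.56, 4.7], [0.09, 2.05], [-2.69, 2.69]. Speed limits (rad/s): [2.57, 2.57, 3.14, 3.14, 3.14, 3.14, 3.14].

## Interface

Orientations are given as a unit quaternion [x, y, z, w].
In Python, from station import monitor, camera, ticket gives the robot as it stands.
- The arm moves only by the shell command python3 -m jog 'ROWS'. ROWS is JSON, a list of rows, each an object of numbers: "x", "y", "z": the shift along the tool's x, y, z in mm; "twist": the turn about the tool's x in rad; "hand": the closure in counts, from 0 (fully open) to 255 (shut). In form: [{"x": .., "y": .., "z": .., "twist": .., "hand": ..}, ...]. A call has 1 to 20 rows; each row shifts and turns the pose as measured when the row begins, along the tool's axes as they then stand; what a row does not reach is not made up. A row lasts 1/8 s, in which the tool goes at most 62.5 mm and 10.7 degrees, less where a joint would pass 70% of its speed; a pose out of reach is approached as far as the arm can. A call is refused whole if a number of a shift passes 62.5 or a number of a turn 0.188, either way. A call with a gripper value outside its range is refused whole. The fingers move at their own pace and stop on an object; the grip force is fixed at half the most. Time passes only in rows, so rows that do not move let the fingers close. It gives the time, the measured TCP pose, the force and the opening at its end, in the units of the state.
- monitor.observe(): the state, without advancing time (a new reading comes with each control period).
- camera(name): name is "scene" or "top" or "wrist"; returns a dict with "pixels" (400x640x3 uint8, red, green, blue), "mtx" (3x3 intrinsics, pixels), "extrinsics" (4x4, takes a point from camera to world coordinates). Camera axes: x right, y down, z forward; pixel columns grow to the right and rows downward; lengths in m; the calibration is good to about 2 mm. A picture is of the moment at which its call begins. There is no depth.
- ticket.hand_in(): hands the job in, once; it reports no verdict.
The state is a dict: "time": time; "q": joint angles; "joint_vel": joint speeds; "tau": joint torques, N m; "eef_pos": TCP position; "tcp_rot": TCP orientation; "wrist_force": force on the tool from outside, world axes, zero at the start; "torque": the same for the moment, N m; "width": finger opening in m.
Only numpy, scipy, OpenCV 4.12 (cv2) and the standard library are available. Lean on these libraries where they do the work, as an engineer would, in place of code of your own. Each camera call takes 0.05 s, during which the arm holds its last target. There are 200 camera calls.

## Task

The wash-down is done and the capped alcohol bottle still lies tipped over in its pouring cradle. Stand it back up with the cradle by pushing the cradle's bar over and down until the cradle rests fully upright, then push the red-ball catch over the bar until it lies fully shut, so that the cradle cannot tip again. Only push: do not take the bar or the ball between the fingers, do not take the bottle out of the cradle, and leave the beaker, the vial and the tamper where they stand.

Things in the scene. Friction and masses are not known exactly. Their poses are not given: they have to be found in the camera images.
- stand: grey steel stand, screwed down. Origin: on the table (z = 0) straight below the middle of the cradle's hinge. Its y axis points to the pouring side (where the tipped bottle's cap points), x runs along the hinge, z up. Base plate 125 mm in x, from y = -175 to +92 mm, 8 mm thick; two cheeks at x = +-56 mm, 76 mm high
- cradle (a joint): angle of the steel cradle about the stand's x axis: 0 = tipped (leans 1.40 rad from upright to +y, on its rest), 1.40 = fully upright, where it stops. Damped hinge, 0.3 N m s/rad. With the bottle it balances at about 0.55 to 0.65: below that it falls back to tipped, above it, it goes over to upright by itself, slowly
- push_bar (a point): middle of the push bar: rubber-sleeved, 17 mm thick, 90 mm along the hinge direction, on an arm at each end (80 mm clear between the arms, 37 mm between bar and foot plate). Runs on a circle of 130 mm about the hinge: tipped, 188 mm above the table and 22 mm to the stand's -y; upright, 60 mm high and 130 mm to -y. To be pushed to -y, then down, with 3 to 8 N
- hinge (a point): middle of the cradle's hinge axis, 60 mm above the table
- seat (a point): point of the cradle's foot plate where the middle of the bottle's underside rests; the z axis of the cradle is the bottle's axis
- bottle: white alcohol bottle with label and red cap, 64 mm in diameter, 150 mm tall, about 0.4 kg, loose in the cradle: its underside on the foot plate, its flank in the saddle (116 mm long), a lip 13 mm high in front. Origin: middle of its underside; z along its axis to the cap. Upright, its cap is 210 mm above the table
- catch (a joint): angle of the catch about its pivot: 0 = parked, leaning out to the stand's -y; 0.90 = fully shut, its hook over the push bar. It balances at about 0.7: below that it falls back to parked, above it, it drops shut by itself. Very light. If it is shut before the bar is down, it blocks the bar
- catch_ball (a point): centre of the red ball, 22 mm in diameter, on top of the catch. Parked, it is 51 mm further to the stand's -y than the pivot and 95 mm above the table; shut, 24 mm to +y of the pivot and 108 mm above the table. It is to be pushed towards the stand's +y
- catch_pivot (a point): pivot of the catch, along the stand's x, 24 mm above the table and 130 mm from the hinge towards the stand's -y, just under the bar's resting place; the ball runs on a circle of 87 mm radius about it
- beaker: open steel beaker, 74 mm in diameter, 84 mm high, on the table below the tipped bottle's cap; stays where it is. Origin: middle of its underside
- vial: glass sample vial with white cap, 25 mm in diameter, 60 mm high, standing beside the stand; stays where it is. Origin: middle of its underside
- tamper: white tamping rod standing on its 40 mm foot, 88 mm high, beside the stand; stays where it is. Origin: middle of its underside
Mind the look-alikes: they are no part of the job. What is shaped like the vial but blue, orange or purple is not meant.

How it is judged:
By the outcome, as a careful person would: the job done as asked, in the order asked, and still so for the second after the job is handed in, with the robot touching nothing.
It also fails if it takes over 48 s, if anything falls off the work surface, if the arm or the gripper's body presses on something with over 40 N, if the wrist force passes 120 N, or if a joint passes its speed limit or range.

## Working session

There is one attempt and no reset: what is moved stays moved. The work goes in short steps, Python scripts to look and compute and a shell command to move; the robot and the scene stay as the last step left them, time stands still between calls to the robot, and variables do not carry over. Pictures are saved under pics/ and viewed, about 8 in all and at most 12, crops included, and the job is handed in when it is done.

```bash
mkdir -p pics; python3 - <<'E'
from station import monitor, camera
import cv2,numpy as np
s=monitor.observe(); print(s)
for n in("scene","top"):
    c=camera(n); cv2.imwrite(f"pics/{n}0.png",c["pixels"][:,:,::-1]); np.savez(f"pics/{n}0.npz",m=c["mtx"],e=c["extrinsics"]); print(n,c["mtx"].tolist(),c["extrinsics"].round(4).tolist())
E
```

```text
{'time': 0.0, 'q': array([-1.1788896 ,  0.32186005, -0.07009804,  1.45169689,  0.02262213,
        1.37081401, -0.05690295]), 'joint_vel': array([-0.0006238 ,  0.00048598, -0.00096392,  0.00069822,  0.00031592,
        0.00116195, -0.0016316 ]), 'tau': array([-4.50961807e-04, -4.93573523e+01, -3.82299162e-01, -3.14342022e+01,
        1.31212006e-02,  1.11511818e-02,  3.12081727e-05]), 'eef_pos': array([0.23972324, 0.60395328, 0.40358823]), 'tcp_rot': array([-0.39765655,  0.58554502,  0.39679834,  0.5844291 ]), 'wrist_force': array([ 0.04197273, -0.23094878,  0.01920935]), 'torque': array([-0.00797765,  0.00588728, -0.01431087]), 'width': 0.08534201439792667}
scene [[505.6410103953538, 0.0, 313.0419050812544], [0.0, 505.6410103953538, 195.3398156402396], [0.0, 0.0, 1.0]] [[0.895, -0.2819, 0.3457, 0.1003], [-0.4458, -0.5353, 0.7175, -0.9194], [-0.0172, -0.7962, -0.6048, 0.8104], [0.0, 0.0, 0.0, 1.0]]
top [[442.31663222866484, 0.0, 324.059270061941], [0.0, 442.31663222866484, 202.15055894754715], [0.0, 0.0, 1.0]] [[0.0222, -0.9915, 0.1285, 0.3868], [-0.9997, -0.0205, 0.0144, -0.1191], [-0.0117, -0.1288, -0.9916, 1.0944], [0.0, 0.0, 0.0, 1.0]]
```

View pics/scene0.png

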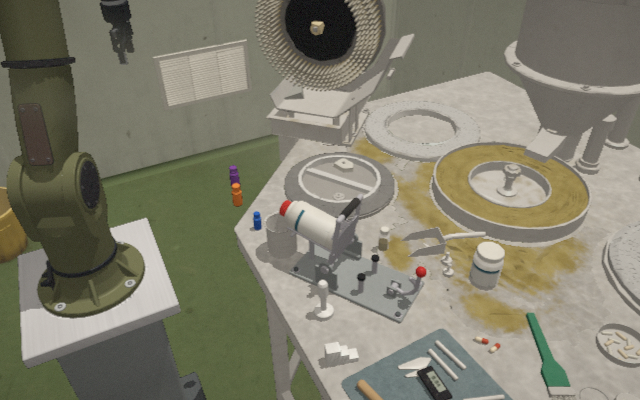

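View pics/top0.png

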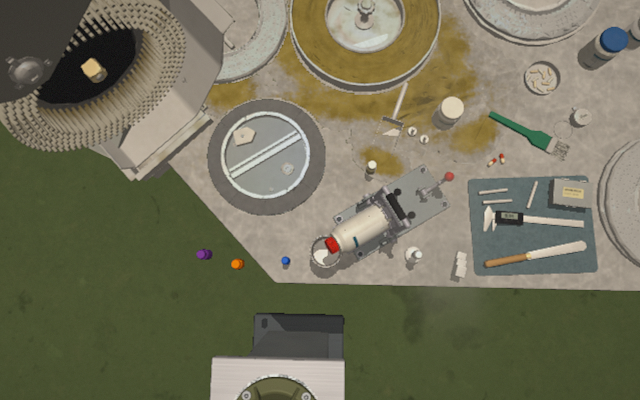

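The scene picture shows the cradle at about (335,235), the bar at (350,208) and the ball at (421,271). In the top picture the bar is at (397,206), the ball at (449,176) and the cap at (332,244). I'll enlarge both.

```bash
python3 - <<'E'
import cv2,numpy as np
a=cv2.imread("pics/top0.png")[150:280,300:470]; b=cv2.imread("pics/scene0.png")[185:325,255:435]
a=cv2.resize(a,(800,612),interpolation=3)[:590]; b=cv2.resize(b,(720,560),interpolation=3)
cv2.imwrite("pics/topc.png",cv2.resize(a,(782,576))); cv2.imwrite("pics/scenec.png",b)
E
```

```text
(no output)
```

View pics/topc.png

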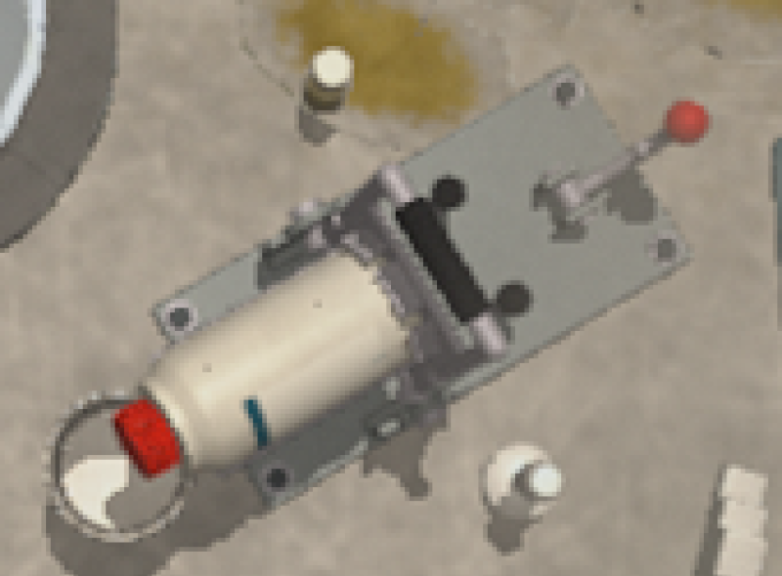

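View pics/scenec.png

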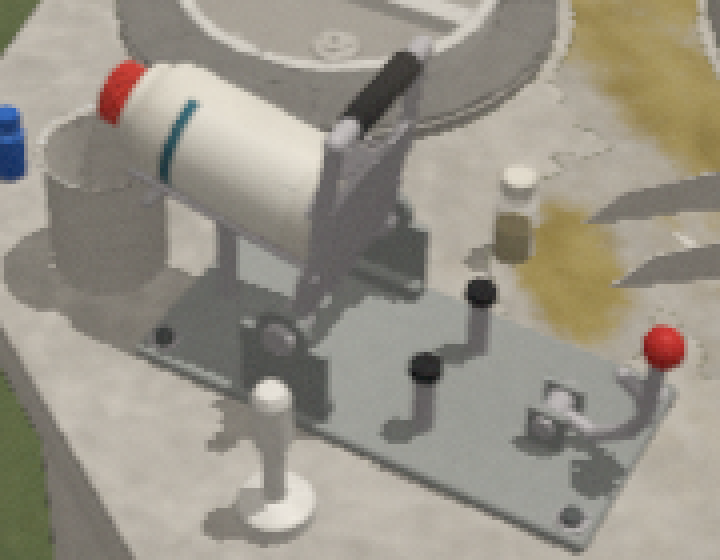

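In the crops, the plate corners at the ball end are at top (570,65) and (690,250). The ball is at (687,121), the bar runs (408,210)–(472,312), and the vial and tamper stand clear at either side. The two black-headed posts on the plate are the bar's stops. Next I fit the stand pose to both views.

```bash
cat > h.py <<'E'
import numpy as np
from scipy.optimize import least_squares
C={n:np.load(f"pics/{n}0.npz") for n in("top","scene")}
def proj(n,P):
    m,e=C[n]["m"],C[n]["e"]; p=(np.atleast_2d(P)-e[:3,3])@e[:3,:3]; p=p@m.T; return p[:,:2]/p[:,2:]
def atz(n,uv,z):
    m,e=C[n]["m"],C[n]["e"]; d=e[:3,:3]@np.linalg.solve(m,[*uv,1]); return e[:3,3]+d*(z-e[2,3])/d[2]
def W(s,P):
    P=np.atleast_2d(P)/1000.; c,t=np.cos(s[2]),np.sin(s[2])
    return np.c_[s[0]+c*P[:,0]-t*P[:,1], s[1]+t*P[:,0]+c*P[:,1], P[:,2]]
E
python3 - <<'E'
from h import *
T=lambda u,v:(300+u/4.6,150+v/4.597)
S=lambda u,v:(255+u/4,185+v/4)
# +x side? y_stand points to cap; x = y rotated -90deg
obs=[("top",(570,65),"A"),("top",(690,250),"B"),("top",(270,510),"C"),("top",(152,308),"D"),
("scene",(677,392),"A"),("scene",(580,550),"B"),("scene",(137,348),"C"),
("top",(687,121),"ball"),("scene",(663,348),"ball"),("top",(440,260),"bar"),("scene",(385,97),"bar")]
# world: image top x ~ -world y ; image up ~ world +x
Pm={"ball":(0,-181,95),"bar":(0,-22,188)}
best=None
for sg in(1,-1):
    M=dict(Pm,A=(sg*62.5,-175,8),B=(-sg*62.5,-175,8),C=(-sg*62.5,92,8),D=(sg*62.5,92,8))
    for y0 in np.arange(-3,3,1.0):
        f=lambda s:np.concatenate([proj(n,W(s,M[k]))[0]-(T(*uv) if n=="top" else S(*uv)) for n,uv,k in obs])
        r=least_squares(f,[.55,-.25,y0])
        if best is None or r.cost<best[0]: best=(r.cost,sg,r.x,f(r.x))
print(best[:3]); print([(o[0],o[2],*best[3][2*i:2*i+2].round(1)) for i,o in enumerate(obs)])
np.save("stand.npy",best[2]); s=best[2]
for k,p in dict(ball=(0,-181,95),ballshut=(0,-106,108),bar=(0,-22,188),barup=(0,-130,60),pivot=(0,-130,24),cap=(0,140,100)).items(): print(k,W(s,p)[0].round(4),np.hypot(*W(s,p)[0,:2]).round(3))
# triangulate ball
for k,t,sc in(("ball",(687,121),(663,348)),("bar",(440,260),(385,97))):
    r=least_squares(lambda P:np.concatenate([proj("top",P)[0]-T(*t),proj("scene",P)[0]-S(*sc)]),W(s,Pm[k])[0]); print(k,r.x.round(4),r.cost)
for k,c,z in(("vial",(332,68),.06),("tamper",(545,480),.088),("blockw",(745,480),.03)): print(k,atz("top",T(*c),z).round(3))
print("ydir",-np.sin(s[2]),np.cos(s[2]))
E
```

```text
(np.float64(7.194934592087401), 1, array([ 0.4877562 , -0.23574926,  0.55401735]))
[('top', 'A', np.float64(0.4), np.float64(-1.7)), ('top', 'B', np.float64(1.4), np.float64(0.8)), ('top', 'C', np.float64(-0.1), np.float64(-0.4)), ('top', 'D', np.float64(-0.6), np.float64(-0.5)), ('scene', 'A', np.float64(0.3), np.float64(-0.9)), ('scene', 'B', np.float64(0.5), np.float64(0.1)), ('scene', 'C', np.float64(-1.5), np.float64(0.1)), ('top', 'ball', np.float64(-0.1), np.float64(-0.5)), ('scene', 'ball', np.float64(-0.3), np.float64(0.7)), ('top', 'bar', np.float64(0.4), np.float64(-0.5)), ('scene', 'bar', np.float64(-1.8), np.float64(-0.1))]
ball [ 0.583  -0.3897  0.095 ] 0.701
ballshut [ 0.5435 -0.3259  0.108 ] 0.634
bar [ 0.4993 -0.2545  0.188 ] 0.56
barup [ 0.5562 -0.3463  0.06  ] 0.655
pivot [ 0.5562 -0.3463  0.024 ] 0.655
cap [ 0.4141 -0.1167  0.1   ] 0.43
ball [ 0.5824 -0.3898  0.0971] 0.1653091281615242
bar [ 0.5007 -0.2547  0.1869] 1.407385661317901
vial [ 0.613 -0.217  0.06 ]
tamper [ 0.403 -0.32   0.088]
blockw [ 0.406 -0.435  0.03 ]
ydir -0.5261078907860313 0.8504178309823197
```

```bash
python3 - <<'E'
from h import *
from scipy.spatial.transform import Rotation as R
from station import monitor
s=np.load("stand.npy"); o=monitor.observe(); r=R.from_quat(o["tcp_rot"]).as_matrix(); print(r.round(3)); p=o["eef_pos"]
az=np.arctan2(r[1,2],r[0,2]); d=(s[2]-az+np.pi/2)%np.pi-np.pi/2
print("tool z azimuth",az,"wanted",s[2],"world yaw delta mod pi",d)
for P in [(0,5,230)]:
    q=W(s,P)[0]+[0,0,.173]; print("target",q.round(4),"shift world",(q-p).round(4),"tool axes mm",(r.T@(q-p)*1000).round(1))
for w in [(.24,.6,.23),(.33,.37,.23),(.33,.37,.4),(.43,.1,.23),(.49,-.24,.23)]: print(w,proj("top",w).round(0))
E
```

```text
[[-0.001 -0.929  0.369]
 [-0.002  0.369  0.929]
 [-1.    -0.    -0.002]]
tool z azimuth 1.193018036507393 wanted 0.554017349440782 world yaw delta mod pi -0.6390006870666111
target [ 0.4851 -0.2315  0.403 ] shift world [ 2.454e-01 -8.355e-01 -8.000e-04] tool axes mm [   2.  -536.3 -686.1]
(0.24, 0.6, 0.23) [[-47. 328.]]
(0.33, 0.37, 0.23) [[ 76. 284.]]
(0.33, 0.37, 0.4) [[ 14. 289.]]
(0.43, 0.1, 0.23) [[218. 235.]]
(0.49, -0.24, 0.23) [[392. 208.]]
```

```bash
python3 -m jog '[{"x":0,"y":-15,"z":-14,"hand":255},{"y":-30,"z":-28,"hand":255},{"y":-30,"z":-29,"hand":255},{"y":-30,"z":-29,"hand":255},{"y":-30,"z":-29,"hand":255},{"y":-30,"z":-29,"hand":255},{"y":-30,"z":-29,"hand":255},{"y":-30,"z":-29,"hand":255},{"y":-30,"z":-29,"hand":255},{"y":-30,"z":-29,"hand":255},{"y":-30,"z":-29,"hand":255},{"y":-30,"z":-29,"hand":255},{"y":-30,"z":-29,"hand":255}]'
```

```text
invalid input
```

```bash
python3 -m jog '[{"x":0,"y":-15,"z":-14,"twist":0,"hand":255},{"x":0,"y":-30,"z":-28,"twist":0,"hand":255},{"x":0,"y":-30,"z":-29,"twist":0,"hand":255},{"x":0,"y":-30,"z":-29,"twist":0,"hand":255},{"x":0,"y":-30,"z":-29,"twist":0,"hand":255},{"x":0,"y":-30,"z":-29,"twist":0,"hand":255},{"x":0,"y":-30,"z":-29,"twist":0,"hand":255},{"x":0,"y":-30,"z":-29,"twist":0,"hand":255},{"x":0,"y":-30,"z":-29,"twist":0,"hand":255},{"x":0,"y":-30,"z":-29,"twist":0,"hand":255},{"x":0,"y":-30,"z":-29,"twist":0,"hand":255},{"x":0,"y":-30,"z":-29,"twist":0,"hand":255},{"x":0,"y":-30,"z":-29,"twist":0,"hand":255}]'; python3 -c "
from station import monitor as m;print(m.observe()['q'])"
```

```text
time: 1.72
eef_pos: [0.459, 0.117, 0.3988]
tcp_rot: [-0.4, 0.587, 0.399, 0.58]
wrist_force: [0.6, -0.1, -0.4]
width: -0.0001
[-0.67097627 -0.0619869   0.3509647   1.8868764   0.02700997  1.32243155
  0.87295612]
```

```bash
python3 -m jog '[{"x":-2,"y":-15,"z":-31,"twist":0,"hand":255},{"x":-2,"y":-15,"z":-31,"twist":0,"hand":255},{"x":-2,"y":-15,"z":-31,"twist":0,"hand":255},{"x":0,"y":-15,"z":-31,"twist":0,"hand":255},{"x":0,"y":-15,"z":-31,"twist":0,"hand":255},{"x":0,"y":-15,"z":-31,"twist":0,"hand":255},{"x":0,"y":-15,"z":-31,"twist":0,"hand":255},{"x":0,"y":-15,"z":-31,"twist":0,"hand":255},{"x":0,"y":-15,"z":-31,"twist":0,"hand":255},{"x":0,"y":-17,"z":-35,"twist":0,"hand":255},{"x":0,"y":0,"z":0,"twist":0.16,"hand":255},{"x":0,"y":0,"z":0,"twist":0.16,"hand":255},{"x":0,"y":0,"z":0,"twist":0.16,"hand":255},{"x":0,"y":0,"z":0,"twist":0.16,"hand":255},{"x":0,"y":0,"z":0,"twist":0,"hand":255}]'
cat >> h.py <<'E'
from scipy.spatial.transform import Rotation as R
s=np.load("stand.npy")
def rep():
    from station import monitor
    o=monitor.observe(); r=R.from_quat(o["tcp_rot"]).as_matrix(); c,t=np.cos(s[2]),np.sin(s[2]); Q=np.array([[c,t,0],[-t,c,0],[0,0,1]])
    tip=Q@(o["eef_pos"]+.173*r[:,0]-[s[0],s[1],0])*1000
    print("t",round(o["time"],2),"tip in stand mm",tip.round(1),"force stand",(Q@o["wrist_force"]).round(1),"\naxes in stand x,y,z cols\n",(Q@r).round(3),"q",o["q"].round(2))
E
python3 -c "
from h import *;rep()"
```

```text
time: 3.6
eef_pos: [0.4834, -0.2466, 0.4026]
tcp_rot: [-0.188, 0.688, 0.185, 0.676]
wrist_force: [-0.1, 0.1, -0.3]
width: 0.0003
t 3.6 tip in stand mm [-12.4  -6.7 229.7] force stand [-0.1  0.1 -0.3] 
axes in stand x,y,z cols
 [[-0.017  0.02   1.   ]
 [ 0.002  1.    -0.02 ]
 [-1.     0.001 -0.017]] q [-0.34  0.11  0.83  1.74 -0.07  1.33  1.03]
```

```bash
python3 -m jog '[{"x":0,"y":8,"z":12,"twist":0,"hand":255},{"x":0,"y":8,"z":0,"twist":0,"hand":255},{"x":15,"y":0,"z":0,"twist":0,"hand":255},{"x":15,"y":0,"z":0,"twist":0,"hand":255},{"x":0,"y":0,"z":0,"twist":0,"hand":255}]'
python3 -c "
from h import *;rep()
from station import camera
import cv2
a=camera('top')['pixels'][:,:,::-1][140:290,290:490];b=camera('scene')['pixels'][:,:,::-1][60:320,240:460]
cv2.imwrite('pics/v1.png',cv2.hconcat([cv2.resize(a,(400,300),interpolation=3),cv2.resize(b,(400,473),interpolation=3)[:300]*0+cv2.resize(b,(400,300))]))
cv2.imwrite('pics/v1.png',cv2.resize(b,(506,598),interpolation=3))"
```

```text
time: 4.22
eef_pos: [0.4849, -0.2245, 0.3693]
tcp_rot: [-0.19, 0.688, 0.188, 0.675]
wrist_force: [0.2, 0.6, 0.5]
width: -0.0001
t 4.22 tip in stand mm [  0.3  11.6 196.4] force stand [0.5 0.4 0.5] 
axes in stand x,y,z cols
 [[-0.018  0.013  1.   ]
 [ 0.003  1.    -0.013]
 [-1.     0.003 -0.018]] q [-0.37  0.12  0.81  1.81 -0.07  1.27  1.  ]
```

View pics/v1.png

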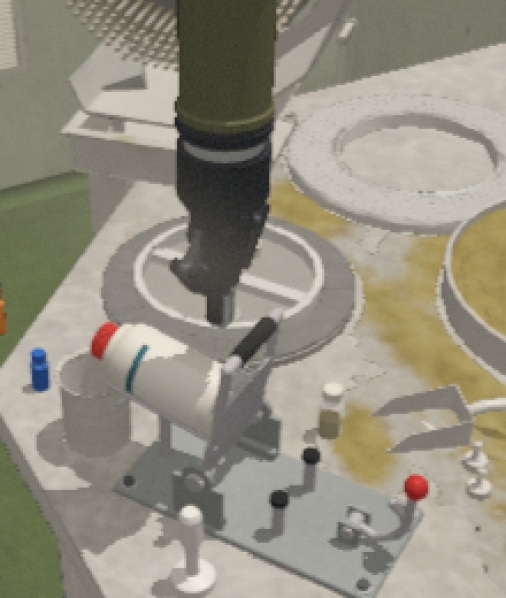

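The picture shows the closed fingertips at (218,322), just on the cap side of the bar (255,340) and above the bottle. Next I go down and push.

```bash
python3 -m jog '[{"x":11,"y":0,"z":0,"twist":0,"hand":255},{"x":11,"y":0,"z":0,"twist":0,"hand":255},{"x":9,"y":0,"z":0,"twist":0,"hand":255},{"x":0,"y":-6,"z":0,"twist":0,"hand":255},{"x":0,"y":-6,"z":0,"twist":0,"hand":255},{"x":0,"y":-5,"z":0,"twist":0,"hand":255},{"x":0,"y":-5,"z":0,"twist":0,"hand":255},{"x":1,"y":-5,"z":0,"twist":0,"hand":255},{"x":1,"y":-5,"z":0,"twist":0,"hand":255},{"x":1,"y":-5,"z":0,"twist":0,"hand":255},{"x":1,"y":-5,"z":0,"twist":0,"hand":255}]'; python3 -c "
from h import *;rep()"
```

```text
time: 5.7
eef_pos: [0.5075, -0.262, 0.332]
tcp_rot: [-0.189, 0.688, 0.19, 0.674]
wrist_force: [-1.0, 3.0, -1.3]
width: -0.0001
t 5.7 tip in stand mm [-1.00e-01 -3.14e+01  1.59e+02] force stand [ 0.7  3.1 -1.3] 
axes in stand x,y,z cols
 [[-0.018  0.012  1.   ]
 [ 0.007  1.    -0.012]
 [-1.     0.007 -0.018]] q [-0.27  0.26  0.81  1.76 -0.19  1.22  1.13]
```

```bash
python3 -m jog '[{"x":2,"y":-5,"z":0,"twist":0,"hand":255},{"x":2,"y":-5,"z":0,"twist":0,"hand":255},{"x":3,"y":-5,"z":0,"twist":0,"hand":255},{"x":3,"y":-5,"z":0,"twist":0,"hand":255},{"x":4,"y":-5,"z":0,"twist":0,"hand":255},{"x":4,"y":-5,"z":0,"twist":0,"hand":255},{"x":4,"y":-5,"z":0,"twist":0,"hand":255}]'; python3 -c "
from h import *;rep()"
```

```text
time: 6.58
eef_pos: [0.5273, -0.2945, 0.3093]
tcp_rot: [-0.19, 0.687, 0.189, 0.675]
wrist_force: [-0.6, 3.2, -1.3]
width: -0.0
t 6.58 tip in stand mm [ -0.2 -70.  136.3] force stand [ 1.2  3.  -1.3] 
axes in stand x,y,z cols
 [[-0.017  0.011  1.   ]
 [ 0.005  1.    -0.011]
 [-1.     0.004 -0.017]] q [-0.19  0.37  0.8   1.71 -0.27  1.19  1.22]
```

```bash
python3 -m jog '[{"x":4,"y":-4,"z":0,"twist":0,"hand":255},{"x":5,"y":-4,"z":0,"twist":0,"hand":255},{"x":5,"y":-4,"z":0,"twist":0,"hand":255},{"x":5,"y":-4,"z":0,"twist":0,"hand":255}]'; python3 -c "
from h import *;rep()
from station import camera
import cv2
b=camera('scene')['pixels'][:,:,::-1][60:320,240:460]
cv2.imwrite('pics/v2.png',cv2.resize(b,(506,598),interpolation=3))"
```

```text
time: 7.08
eef_pos: [0.5363, -0.3097, 0.2893]
tcp_rot: [-0.19, 0.687, 0.189, 0.676]
wrist_force: [-0.7, 1.8, -1.8]
width: -0.0004
t 7.08 tip in stand mm [ -0.4 -88.  116.3] force stand [ 0.4  1.8 -1.8] 
axes in stand x,y,z cols
 [[-0.016  0.011  1.   ]
 [ 0.002  1.    -0.011]
 [-1.     0.002 -0.016]] q [-0.14  0.42  0.78  1.69 -0.3   1.17  1.26]
```

View pics/v2.png

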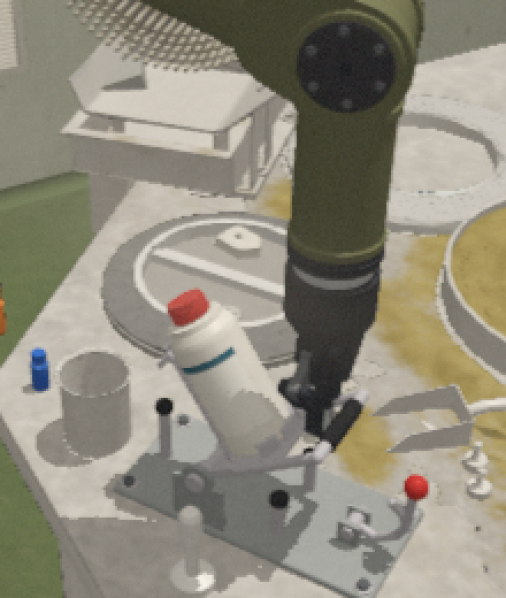

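The picture shows the cradle about 0.8 rad over, past balance. The bottle is seated and the bar is at (345,420). I lift out before the bottle swings towards the gripper.

```bash
python3 -m jog '[{"x":-20,"y":0,"z":0,"twist":0,"hand":255},{"x":-40,"y":0,"z":0,"twist":0,"hand":255},{"x":-40,"y":-15,"z":0,"twist":0,"hand":255},{"x":-15,"y":-18,"z":0,"twist":0,"hand":255},{"x":0,"y":-16,"z":0,"twist":0,"hand":255},{"x":0,"y":0,"z":0,"twist":0,"hand":255},{"x":0,"y":0,"z":0,"twist":0,"hand":255},{"x":0,"y":0,"z":0,"twist":0,"hand":255},{"x":0,"y":0,"z":0,"twist":0,"hand":255}]'; python3 -c "
from h import *;rep()
from station import camera
import cv2
b=camera('scene')['pixels'][:,:,::-1][60:320,240:460]
cv2.imwrite('pics/v3.png',cv2.resize(b,(506,598),interpolation=3))"
```

```text
time: 8.25
eef_pos: [0.5619, -0.3546, 0.419]
tcp_rot: [-0.193, 0.685, 0.184, 0.678]
wrist_force: [0.2, 0.2, 0.6]
width: -0.0001
t 8.25 tip in stand mm [  -1.9 -141.9  246. ] force stand [0.3 0.1 0.6] 
axes in stand x,y,z cols
 [[-0.014  0.014  1.   ]
 [-0.01   1.    -0.014]
 [-1.    -0.011 -0.014]] q [-0.07  0.43  0.82  1.42 -0.29  1.42  1.28]
```

View pics/v3.png

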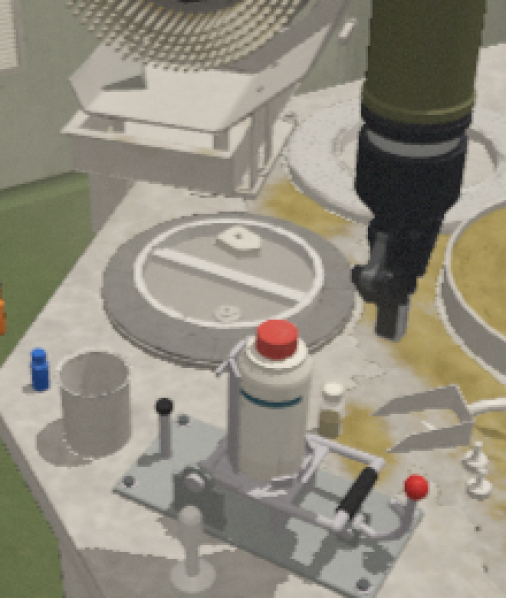

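The picture shows the cradle and bottle upright, with the bar at (357,490) in front of the ball at (416,487). I press the bar down gently to make sure it is fully home.

```bash
python3 -m jog '[{"x":20,"y":3,"z":2,"twist":0,"hand":255},{"x":40,"y":1,"z":0,"twist":0,"hand":255},{"x":40,"y":0,"z":0,"twist":0,"hand":255},{"x":30,"y":0,"z":0,"twist":0,"hand":255},{"x":15,"y":0,"z":0,"twist":0,"hand":255},{"x":8,"y":0,"z":0,"twist":0,"hand":255},{"x":8,"y":0,"z":0,"twist":0,"hand":255}]'; python3 -c "
from h import *;rep()"
```

```text
time: 9.18
eef_pos: [0.5598, -0.3494, 0.2475]
tcp_rot: [-0.193, 0.686, 0.185, 0.677]
wrist_force: [1.0, -0.0, -0.4]
width: 0.0003
t 9.18 tip in stand mm [  -1.1 -135.8   74.5] force stand [ 0.8 -0.5 -0.4] 
axes in stand x,y,z cols
 [[-0.015  0.012  1.   ]
 [-0.007  1.    -0.012]
 [-1.    -0.007 -0.015]] q [-0.05  0.55  0.75  1.62 -0.39  1.13  1.34]
```

```bash
python3 -m jog '[{"x":3,"y":0,"z":0,"twist":0,"hand":255},{"x":3,"y":0,"z":0,"twist":0,"hand":255},{"x":2,"y":0,"z":0,"twist":0,"hand":255}]'; python3 -c "
from h import *;rep()"
```

```text
time: 9.55
eef_pos: [0.5603, -0.3501, 0.2417]
tcp_rot: [-0.193, 0.685, 0.185, 0.678]
wrist_force: [-4.8, 3.7, 10.4]
width: -0.0005
t 9.55 tip in stand mm [  -0.7 -136.8   68.7] force stand [-2.2  5.7 10.4] 
axes in stand x,y,z cols
 [[-0.013  0.012  1.   ]
 [-0.008  1.    -0.012]
 [-1.    -0.009 -0.013]] q [-0.04  0.56  0.75  1.62 -0.39  1.12  1.34]
```

The bar pushes back with 10 N at tip height 68.7 mm; 68.5 mm was expected with the bar fully down. Next I go over the ball to its far side.

```bash
python3 -m jog '[{"x":-20,"y":0,"z":0,"twist":0,"hand":255},{"x":-45,"y":0,"z":0,"twist":0,"hand":255},{"x":-5,"y":-25,"z":0,"twist":0,"hand":255},{"x":0,"y":-30,"z":0,"twist":0,"hand":255},{"x":0,"y":-25,"z":0,"twist":0,"hand":255},{"x":0,"y":0,"z":0,"twist":0,"hand":255}]'; python3 -c "
from h import *;rep()"
```

```text
time: 10.3
eef_pos: [0.6045, -0.4199, 0.3251]
tcp_rot: [-0.197, 0.682, 0.183, 0.68]
wrist_force: [-0.5, 0.3, 0.2]
width: 0.0002
t 10.3 tip in stand mm [   1.1 -221.3  152.1] force stand [-0.2  0.5  0.2] 
axes in stand x,y,z cols
 [[-0.007  0.01   1.   ]
 [-0.019  1.    -0.011]
 [-1.    -0.019 -0.007]] q [ 0.08  0.64  0.75  1.33 -0.42  1.32  1.38]
```

```bash
python3 -m jog '[{"x":25,"y":0,"z":-1,"twist":0,"hand":255},{"x":25,"y":0,"z":0,"twist":0,"hand":255},{"x":11,"y":4,"z":0,"twist":0,"hand":255},{"x":0,"y":6,"z":0,"twist":0,"hand":255},{"x":0,"y":6,"z":0,"twist":0,"hand":255},{"x":0,"y":6,"z":0,"twist":0,"hand":255},{"x":0,"y":6,"z":0,"twist":0,"hand":255},{"x":0,"y":6,"z":0,"twist":0,"hand":255},{"x":0,"y":6,"z":0,"twist":0,"hand":255},{"x":0,"y":6,"z":0,"twist":0,"hand":255},{"x":0,"y":6,"z":0,"twist":0,"hand":255},{"x":0,"y":6,"z":0,"twist":0,"hand":255}]'; python3 -c "
from h import *;rep()
from station import camera
import cv2
b=camera('scene')['pixels'][:,:,::-1][60:320,240:460]
cv2.imwrite('pics/v4.png',cv2.resize(b,(506,598),interpolation=3))"
```

```text
time: 11.8
eef_pos: [0.5756, -0.3761, 0.2827]
tcp_rot: [-0.209, 0.673, 0.17, 0.689]
wrist_force: [1.2, -2.9, 5.2]
width: 0.0003
t 11.8 tip in stand mm [   2.  -175.9  110. ] force stand [-0.5 -3.1  5.2] 
axes in stand x,y,z cols
 [[ 0.006  0.012  1.   ]
 [-0.06   0.998 -0.012]
 [-0.998 -0.059  0.007]] q [-0.02  0.55  0.77  1.54 -0.39  1.15  1.35]
```

View pics/v4.png

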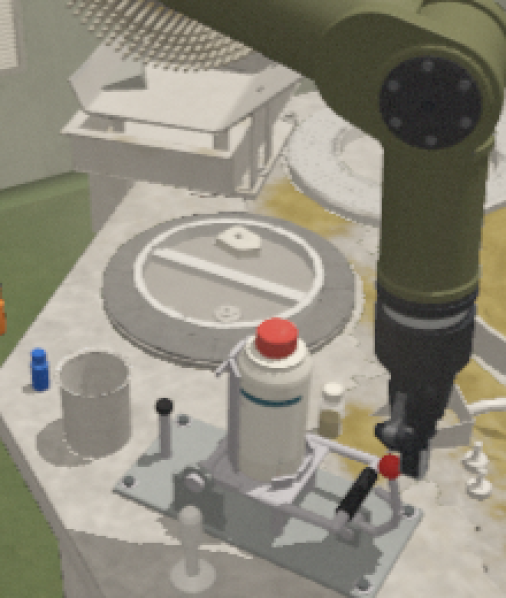

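The ball at (390,466) has moved part-way, but friction carried the fingertip up to 110 mm, near the ball's equator. I back off, go lower and push again with a downward correction.

```bash
python3 -m jog '[{"x":0,"y":-8,"z":0,"twist":0,"hand":255},{"x":0,"y":-12,"z":0,"twist":0,"hand":255},{"x":0,"y":-15,"z":0,"twist":0,"hand":255},{"x":10,"y":-5,"z":0,"twist":0,"hand":255},{"x":15,"y":0,"z":0,"twist":0,"hand":255},{"x":7,"y":0,"z":0,"twist":0,"hand":255},{"x":0,"y":0,"z":0,"twist":0,"hand":255}]'; python3 -c "
from h import *;rep()"
```

```text
time: 12.72
eef_pos: [0.5973, -0.4108, 0.2454]
tcp_rot: [-0.205, 0.675, 0.174, 0.687]
wrist_force: [0.2, 0.3, 0.6]
width: -0.0004
t 12.72 tip in stand mm [   1.7 -214.6   72.6] force stand [0.4 0.1 0.6] 
axes in stand x,y,z cols
 [[ 0.004  0.011  1.   ]
 [-0.047  0.999 -0.011]
 [-0.999 -0.047  0.004]] q [ 0.07  0.67  0.73  1.46 -0.45  1.14  1.4 ]
```

```bash
python3 -m jog '[{"x":-4,"y":6,"z":-1,"twist":0,"hand":255},{"x":0,"y":6,"z":-1,"twist":0,"hand":255},{"x":0,"y":6,"z":0,"twist":0,"hand":255},{"x":0,"y":6,"z":0,"twist":0,"hand":255},{"x":0,"y":6,"z":0,"twist":0,"hand":255},{"x":0,"y":6,"z":0,"twist":0,"hand":255}]'; python3 -c "
from h import *;rep()"
```

```text
time: 13.48
eef_pos: [0.5762, -0.3794, 0.251]
tcp_rot: [-0.207, 0.674, 0.173, 0.688]
wrist_force: [0.7, -1.6, -0.2]
width: 0.0004
t 13.47 tip in stand mm [   0.7 -177.7   78.2] force stand [-0.2 -1.7 -0.2] 
axes in stand x,y,z cols
 [[ 0.006  0.011  1.   ]
 [-0.052  0.999 -0.011]
 [-0.999 -0.052  0.007]] q [-0.    0.59  0.75  1.56 -0.42  1.11  1.38]
```

Only 1.7 N now, and the height is steady. I carry on.

```bash
python3 -m jog '[{"x":0,"y":6,"z":0,"twist":0,"hand":255},{"x":0,"y":6,"z":0,"twist":0,"hand":255},{"x":0,"y":6,"z":0,"twist":0,"hand":255},{"x":0,"y":5,"z":0,"twist":0,"hand":255},{"x":0,"y":5,"z":0,"twist":0,"hand":255}]'; python3 -c "
from h import *;rep()
from station import camera
import cv2
b=camera('scene')['pixels'][:,:,::-1][160:310,300:450]
cv2.imwrite('pics/v5.png',cv2.resize(b,(590,590),interpolation=3))"
```

```text
time: 14.1
eef_pos: [0.5634, -0.36, 0.2578]
tcp_rot: [-0.213, 0.67, 0.165, 0.692]
wrist_force: [0.8, -2.5, 5.4]
width: 0.0
t 14.1 tip in stand mm [   0.9 -158.4   85.3] force stand [-0.6 -2.5  5.4] 
axes in stand x,y,z cols
 [[ 0.011  0.013  1.   ]
 [-0.075  0.997 -0.012]
 [-0.997 -0.075  0.012]] q [-0.05  0.53  0.77  1.63 -0.39  1.07  1.35]
```

View pics/v5.png

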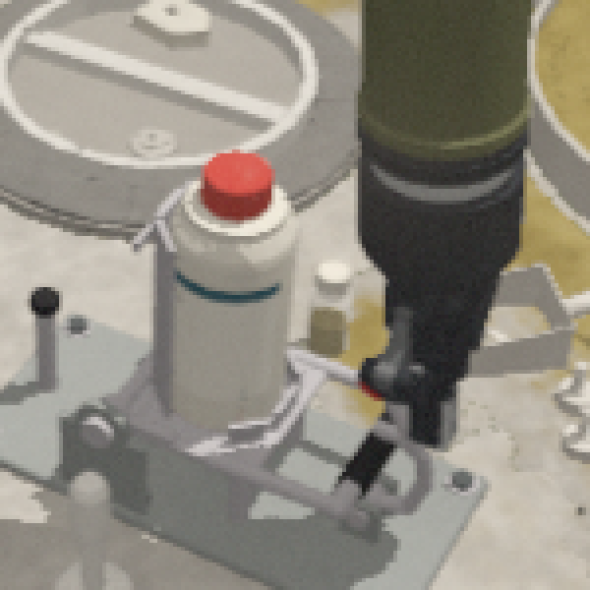

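The picture shows the ball (372,390) nearly over the top. The stem's elbow (425,450) presses up under the fingertip, hence the 5 N upward. I raise the tip to just below the ball's equator and finish the push.

```bash
python3 -m jog '[{"x":-8,"y":0,"z":0,"twist":0,"hand":255},{"x":-9,"y":1,"z":0,"twist":0,"hand":255},{"x":0,"y":4,"z":0,"twist":0,"hand":255},{"x":0,"y":5,"z":0,"twist":0,"hand":255},{"x":0,"y":5,"z":0,"twist":0,"hand":255}]'; python3 -c "
from h import *;rep()"
```

```text
time: 14.78
eef_pos: [0.5533, -0.3434, 0.2729]
tcp_rot: [-0.211, 0.671, 0.167, 0.691]
wrist_force: [-0.2, 0.2, -0.7]
width: -0.0001
t 14.78 tip in stand mm [   0.9 -138.   100.4] force stand [-0.1  0.3 -0.7] 
axes in stand x,y,z cols
 [[ 0.01   0.012  1.   ]
 [-0.069  0.998 -0.012]
 [-0.998 -0.069  0.011]] q [-0.1   0.48  0.78  1.66 -0.36  1.08  1.32]
```

```bash
python3 -m jog '[{"x":-5,"y":-6,"z":0,"twist":0,"hand":255},{"x":-20,"y":-6,"z":0,"twist":0,"hand":255},{"x":-50,"y":-5,"z":0,"twist":0,"hand":255},{"x":-50,"y":-20,"z":0,"twist":0,"hand":255},{"x":-20,"y":-40,"z":0,"twist":0,"hand":255},{"x":0,"y":-40,"z":0,"twist":0,"hand":255},{"x":0,"y":0,"z":0,"twist":0,"hand":255}]'; python3 - <<'E'
from h import *;rep()
from station import camera
import cv2
a=camera('scene')['pixels'][:,:,::-1][180:310,290:435]; t=camera('top')['pixels'][:,:,::-1]; cv2.imwrite('pics/top6.png',t); a=a.copy()
cv2.imwrite('pics/scene6.png',a)
A=cv2.resize(a,(640,574),interpolation=3); cv2.imwrite('pics/v6.png',A)
for k,p in dict(shut=(0,-106,108),parked=(0,-181,95),cap=(0,-45,210),barup=(0,-130,60)).items(): print(k,((proj('scene',W(s,p))[0]-[290,180])*4.414).round(0))
E
```

```text
time: 15.65
eef_pos: [0.6095, -0.438, 0.4311]
tcp_rot: [-0.213, 0.671, 0.167, 0.69]
wrist_force: [-0.3, 0.1, 0.1]
width: -0.0
t 15.65 tip in stand mm [  -1.4 -248.2  258.6] force stand [-0.3  0.2  0.1] 
axes in stand x,y,z cols
 [[ 0.009  0.009  1.   ]
 [-0.07   0.997 -0.009]
 [-0.997 -0.07   0.009]] q [ 0.11  0.6   0.8   1.17 -0.41  1.46  1.37]
shut [422. 327.]
parked [576. 409.]
cap [310. 106.]
barup [463. 422.]
```

View pics/v6.png

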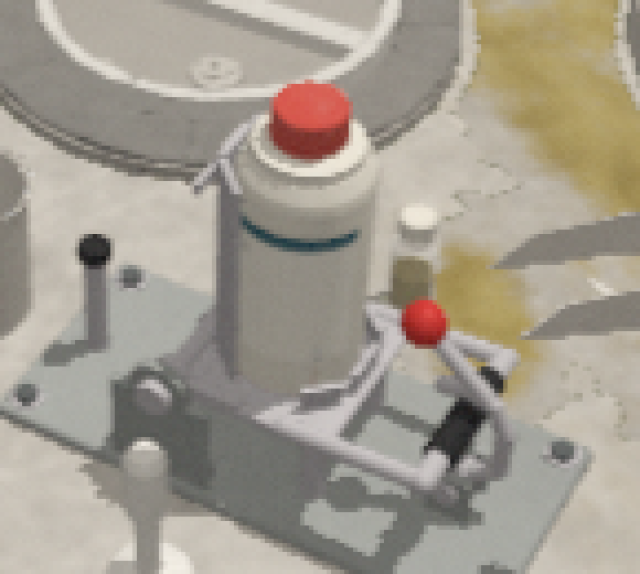

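The picture shows the ball at (424,323), where the shut position projects to (422,327). The bar is under the hook and the bottle is upright in the cradle. I make a numeric check in the top view, then hand in.

```bash
python3 - <<'E'
from h import *
import cv2
from station import camera
for n in("scene","top"):
    h=cv2.cvtColor(camera(n)["pixels"],cv2.COLOR_RGB2HSV).astype(int); m=(((h[...,0]<6)|(h[...,0]>174))&(h[...,1]>170)&(h[...,2]>90)).astype(np.uint8)
    k,_,st,ce=cv2.connectedComponentsWithStats(m); print(n,[(ce[i].round(1),st[i,4]) for i in range(1,k) if st[i,4]>15])
    print(" pred shut",proj(n,W(s,(0,-106,108)))[0].round(1),"cap",proj(n,W(s,(0,-45,210)))[0].round(1))
for a,z in(("top0","top6"),):
    A,B=[cv2.imread(f"pics/{x}.png").astype(int) for x in(a,z)]
    for k,(u,v) in dict(vial=(372,166),tamper=(412,256),beaker=(315,262)).items(): print(k,np.abs(A-B)[v-8:v+8,u-8:u+8].mean().round(1))
E
```

```text
scene [(array([385.7, 252.6]), np.int32(73))]
 pred shut [385.7 254. ] cap [360.3 204. ]
top [(array([404.4, 198.6]), np.int32(166))]
 pred shut [422.6 191.5] cap [407.5 199. ]
vial 7.6
tamper 57.8
beaker 8.9
```

```bash
python3 -c "
import cv2
a=cv2.imread('pics/top6.png')[140:290,290:490]; cv2.imwrite('pics/v7.png',cv2.resize(a,(780,585),interpolation=3))"
```

```text
(no output)
```

View pics/v7.png

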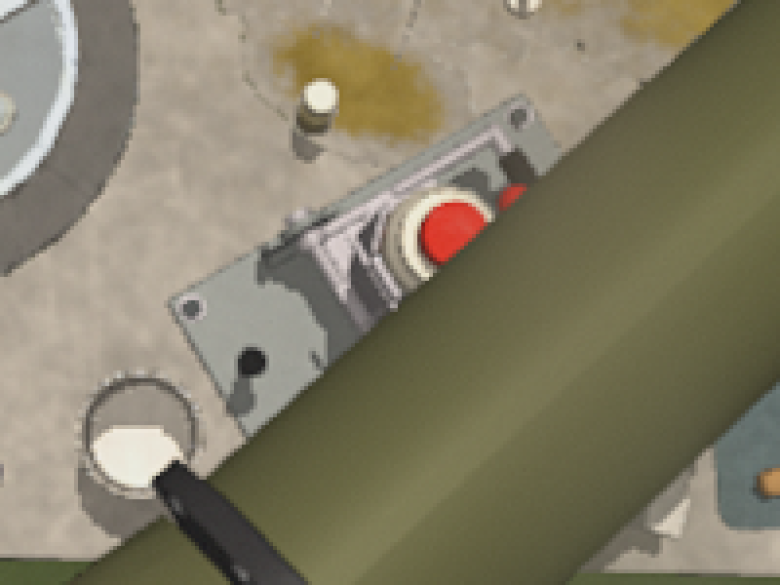

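The arm hides the tamper in the top view, but the scene view shows it standing in place. The ball's visible edge at (515,195) fits the shut position, and the vial and beaker have not moved. I hand in.

```bash
python3 -c "
from station import ticket;print(ticket.hand_in())"
```

```text
the job is handed in; nothing more can be done
None
```

The bottle is standing upright in its cradle and the catch is shut over the bar. I handed the job in at about 16 s of robot time, with the arm clear of everything.

**What I did:** With closed fingers I pushed the bar past its balance point (about 3 N) and let the cradle go over to upright. I then pressed down on the bar and pushed the red ball over until the catch dropped shut. The first push on the ball failed: the fingertip rode up on it, so I backed off and pushed again from lower, raising the tip near the end.

**Last checks:**
- **Bar:** it pushed back with 10 N at a fingertip height of 68.7 mm. A fully lowered bar should give 68.5 mm.
- **Catch:** in the scene camera the ball was within about 1.5 px of where it should be when shut. I did not push it against its stop, to keep the gripper clear of the bottle.
- **Top camera:** the arm hid most of the ball and all of the tamper, so this view did not fully confirm either. Its automatic ball reading was no use, because it picked up the cap instead.
- **Other items:** the vial and beaker had not moved in the top view. The tamper was standing in place in the scene view.

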